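Hot-air nozzles back on their own holders

TASK

The four hot-air nozzles on the rail are all on the wrong holders. Put each nozzle back on the holder whose glued-on scrap part it is made for (round nozzle: the round can capacitor; the others: the chip of the same outline and size), standing mouth up and fully down on its spigot. One holder has no part and is spare. Do not knock a nozzle over, and leave the circuit board that lies beside the rack where it is.

Things in the scene. Friction and masses are not known exactly. Their poses are not given: they have to be found in the camera images.
- nozzle_round: Loose steel hot-air nozzle, 60 g, 56 mm tall, mouth up. From 30 to 56 mm above its foot it is a round tube 16 mm in diameter: grip it there on two facing sides. Below, a round collar 29 mm across, 24 mm tall, bore 25 mm open underneath; clamp screw at -x, out to 20 mm from the axis. Origin: centre of the foot; z up the axis; x, y square to the hood's sides.
- nozzle_small_square: Loose steel hot-air nozzle, 60 g, 56 mm tall, mouth up. From 30 to 56 mm above its foot it is a square hood 22 x 22 mm: grip it there on two facing sides. Below, a round collar 29 mm across, 24 mm tall, bore 25 mm open underneath; clamp screw at -x, out to 20 mm from the axis. Origin: centre of the foot; z up the axis; x, y square to the hood's sides.
- nozzle_large_square: Loose steel hot-air nozzle, 60 g, 56 mm tall, mouth up. From 30 to 56 mm above its foot it is a square hood 38 x 38 mm: grip it there on two facing sides. Below, a round collar 29 mm across, 24 mm tall, bore 25 mm open underneath; clamp screw at -x, out to 20 mm from the axis. Origin: centre of the foot; z up the axis; x, y square to the hood's sides.
- nozzle_bar: Loose steel hot-air nozzle, 60 g, 56 mm tall, mouth up. From 30 to 56 mm above its foot it is a narrow oblong hood 14 mm (x) x 40 mm (y): grip it there on two facing sides. Below, a round collar 29 mm across, 24 mm tall, bore 25 mm open underneath; clamp screw at -x, out to 20 mm from the axis. Origin: centre of the foot; z up the axis; x, y square to the hood's sides.
- holder_round: Fixed light-grey holder, one of five at 74 mm pitch along y on a rail, in any order. Glued on its front ledge (45 mm to its -x): a round aluminium can capacitor, 11 mm wide, 13 mm tall. Origin: spigot axis, underside; z up. Deck at z = 22 mm; spigot 22 mm tall, 22 mm wide, coned to 8 mm at the top, centres a nozzle; fully down = nozzle foot on deck.
- holder_small_square: Fixed light-grey holder, one of five at 74 mm pitch along y on a rail, in any order. Glued on its front ledge (45 mm to its -x): a small square black chip, 14 x 14 mm body. Origin: spigot axis, underside; z up. Deck at z = 22 mm; spigot 22 mm tall, 22 mm wide, coned to 8 mm at the top, centres a nozzle; fully down = nozzle foot on deck.
- holder_large_square: Fixed light-grey holder, one of five at 74 mm pitch along y on a rail, in any order. Glued on its front ledge (45 mm to its -x): a large square black chip, 28 x 28 mm body. Origin: spigot axis, underside; z up. Deck at z = 22 mm; spigot 22 mm tall, 22 mm wide, coned to 8 mm at the top, centres a nozzle; fully down = nozzle foot on deck.
- holder_bar: Fixed light-grey holder, one of five at 74 mm pitch along y on a rail, in any order. Glued on its front ledge (45 mm to its -x): a long narrow black chip, 8.5 x 32 mm (long side along y). Origin: spigot axis, underside; z up. Deck at z = 22 mm; spigot 22 mm tall, 22 mm wide, coned to 8 mm at the top, centres a nozzle; fully down = nozzle foot on deck.
- holder_spare: Same light-grey holder and spigot on the same rail, but nothing glued on its ledge; empty at the start, free to park a nozzle on. Origin and sizes as the other holders.
- control_board: Brown circuit board full of parts, 170 x 95 x 38 mm, lying loose on the bench to the left of the holders; not to be moved. Origin: centre of its underside.

How it is judged (in metres and radians):
At the end, for the whole second after the job is handed in: Each nozzle stands mouth up (within 7 degrees) on the holder that carries its own part, axis within 6 mm of the spigot's, foot within 3 mm of the deck, released and at rest; the spare holder is left over (horizontal distance between nozzle_round and holder_round below 0.006 m and z of nozzle_round in the frame of holder_round between 0.018 and 0.025 m and angle between each of nozzle_round, nozzle_small_square, nozzle_large_square, nozzle_bar's own z axis and vertical below 0.12 rad and linear speed of each of nozzle_round, nozzle_small_square, nozzle_large_square, nozzle_bar below 0.02 m/s and contact force between each of nozzle_round, nozzle_small_square, nozzle_large_square, nozzle_bar and the fingers below 0.1 N and horizontal distance between nozzle_small_square and holder_small_square below 0.006 m and z of nozzle_small_square in the frame of holder_small_square between 0.018 and 0.025 m and horizontal distance between nozzle_large_square and holder_large_square below 0.006 m and z of nozzle_large_square in the frame of holder_large_square between 0.018 and 0.025 m and horizontal distance between nozzle_bar and holder_bar below 0.006 m and z of nozzle_bar in the frame of holder_bar between 0.018 and 0.025 m); the robot touches nothing.
It fails at once if a nozzle is knocked over (leans more than 55 degrees) (angle between any of nozzle_round, nozzle_small_square, nozzle_large_square, nozzle_bar's own z axis and vertical above 0.96 rad).
It fails at once if the circuit board is shifted more than 20 mm (distance of control_board from where it was at the start of the episode above 0.02 m).
It also fails if it takes over 106 s, if anything falls off the work surface, if the arm or the gripper's body presses on something with over 40 N, if the wrist force passes 120 N, or if a joint passes its speed limit or range.

ROBOT

A 7-joint arm with a two-finger parallel gripper is mounted at the origin on a cart in front of the work surface, level with it; the furniture and walls round the work are solid. World frame = base frame: x ahead of the robot, y to its left, z up, the work surface at z = 0. Lengths are in mm, angles in rad, forces in N, time in s.
With the tool pointing down it reaches from about 400 to 875 mm from the base axis. Payload 4.4 kg.
Tool frame: the origin (TCP) lies at the very end of the fingers, on their centre line; the grasp point (between the pads) lies 19 mm behind it; z points along the fingers, y is the line along which they close (so a half turn about z gives the same grasp; the last joint's range is limited). The gripper opens to 85 mm and grips with 20 to 120 N. Pads are 22 mm wide; open, the fingers measure 114 mm over their backs; the gripper's body (76 mm by 85 mm) begins 54 mm behind the grasp point. The pads swing forward as they close: fully open they stand 13 mm farther back than shut.
Start: joints at [-1.409, 0.628, 0.038, 1.517, -0.027, 0.996, -0.02], TCP at [146.767, 633.228, 231.313] pointing down, gripper open.
Joint ranges: [-3.06, 3.06], [-0.37, 2.12], [-1.25, 1.32], [0.18, 2.47], [-1.1, 4.24], [0.23, 1.98], [-2.94, 2.94]. Speed limits (rad/s): [2.57, 2.57, 3.14, 3.14, 3.14, 3.14, 3.14].

INTERFACE

Orientations are given as [roll, pitch, yaw] about the fixed x, y, z axes, in that order (R = Rz(yaw) Ry(pitch) Rx(roll)).
In Python, from cell import read_state, get_image, camera_params, finish_job gives the robot as it stands.
- The arm moves only by the tool arm_command, never from a script. Its argument "deltas" is a list of rows, each an object of numbers: "dx", "dy", "dz": the shift along the world's x, y, z in m; "yaw": the turn about the world's z in degrees; "jaw": the opening, from 0 (shut) to 1 (fully open). A call has 1 to 20 rows; each row is the pose to reach, as a shift and turn from the pose commanded when the call began; what a row does not reach only later rows make up. A row lasts 1/10 s, in which the tool goes at most 50 mm and 8.59 degrees, less where a joint would pass 70% of its speed; a pose out of reach is approached as far as the arm can. A call with a gripper value outside its range is refused whole. The fingers move at their own pace and stop on an object; the grip force is fixed at half the most. Time passes only in rows, so rows that repeat a pose let the fingers close. It gives the time, the measured TCP pose, the force, the opening and the grip force at its end, in the units of the state.
- read_state(): the state, without advancing time (a new reading comes with each control period).
- get_image(name): name is "scene" or "top" or "wrist"; returns (picture, depth): 480x640x3 uint8, red, green, blue; 480x640 float32, mm along the optical axis (not along the pixel's ray), 0 where there is no reading.
- camera_params(name): a dict with "camera_matrix" (3x3 intrinsics, pixels), "k1" (the pictures are not rectified: a ray, as slopes to the right and down, at radius r is drawn at 1 + k1 r^2 times it, then the intrinsics apply), "extrinsics" (4x4, takes a point from camera to world coordinates). Camera axes: x right, y down, z forward; pixel columns grow to the right and rows downward; lengths in mm; the calibration is good to about 2 mm. A picture is of the moment at which its call begins: read the wrist's pose just before it. camera_params takes no time and is no camera call; for the wrist camera it gives the pose at the moment of the call.
- finish_job(): hands the job in; it is judged then, once.
The state is a dict: "clock": time; "qpos": joint angles; "qd": joint speeds; "tau": joint torques, N m; "eef_pos": TCP position; "tool_rot": TCP orientation; "force": force on the tool from outside, world axes, zero at the start; "torque": the same for the moment, N m; "width": finger opening in mm; "gripper_force": force on a finger pad.
Only numpy, scipy, OpenCV 4.12 (cv2) and the standard library are available. Lean on these libraries where they do the work, as an engineer would, in place of code of your own. Each camera call takes 0.05 s, during which the arm holds its last target. There are 200 camera calls.

## Working session

There is one attempt and no reset: what is moved stays moved. The work goes in short steps, Python scripts to look and compute and a tool call to move; the robot and the scene stay as the last step left them, time stands still between calls to the robot, and variables do not carry over. Pictures are saved under pics/ and viewed, at most 14 in all, crops included, and the job is handed in when it is done.

Besides the shell and the picture viewer there is one more tool, called after ">>>" in YAML: its name, and indented under it one key for each argument. arm_command: Moves the arm, as the interface text tells. Its arguments: {"type":"object","properties":{"deltas":{"type":"array"}},"required":["deltas"]}

```bash
mkdir -p pics; cat > h.py <<'E'
import numpy as np, cv2
from cell import *
def save(n,f):
    p,d=get_image(n); cv2.imwrite('pics/'+f+'.png',p[:,:,::-1]); np.save('pics/'+f+'.npy',d); c=camera_params(n)
    np.savez('pics/'+f+'_c.npz',K=c["camera_matrix"],k1=c["k1"],E=c["extrinsics"]); return p,d
def cloud(f):
    d=np.load('pics/'+f+'.npy'); c=np.load('pics/'+f+'_c.npz'); K=np.array(c['K']);E=c['E'];k1=float(c['k1'])
    v,u=np.mgrid[0:480,0:640].astype(np.float64)
    q=cv2.undistortPoints(np.stack([u.ravel(),v.ravel()],1)[:,None],K,np.array([k1,0,0,0.]))[:,0].reshape(480,640,2)
    P=np.dstack([q*d[...,None],d]); W=P@E[:3,:3].T+E[:3,3]; W[d==0]=np.nan; return W
E
python3 - <<'E'
from h import *
print(read_state())
for n in ['top','scene']:
    save(n,n+'0'); print(camera_params(n))
E
```

```text
{'clock': 0.0, 'qpos': array([-1.40878801,  0.62930506,  0.03841847,  1.5183525 , -0.0269896 ,
        0.99630766, -0.01997801]), 'qd': array([ 0.00151018, -0.00035754, -0.00036326, -0.00017057,  0.00101997,
       -0.00015565,  0.00011256]), 'tau': array([-2.35495845e-04, -5.63413489e+01,  1.22679580e+00, -1.93438286e+01,
        1.11790595e-02,  1.04633532e-02, -1.12299682e-05]), 'eef_pos': array([146.61963041, 632.61550344, 230.42023527]), 'tool_rot': array([-3.13973742e+00,  1.69904977e-05,  2.91383136e+00]), 'force': array([ 0.41101503, -0.37826164,  0.02420018]), 'torque': array([0.04547936, 0.04014861, 0.01354626]), 'gripper_force': 0.0, 'width': 85.4620327993606}
{'camera_matrix': array([[565.98367903,   0.        , 316.76162445],
       [  0.        , 565.98367903, 231.64417202],
       [  0.        ,   0.        ,   1.        ]]), 'k1': -0.03565013021622164, 'extrinsics': array([[ 7.66187587e-02, -9.74855022e-01,  2.09254036e-01,
         2.36720485e+02],
       [-9.97048974e-01, -7.39040449e-02,  2.07734365e-02,
        -4.74821886e+01],
       [-4.78636918e-03, -2.10228157e-01, -9.77640636e-01,
         1.18754422e+03],
       [ 0.00000000e+00,  0.00000000e+00,  0.00000000e+00,
         1.00000000e+00]])}
{'camera_matrix': array([[461.80890002,   0.        , 314.03528055],
       [  0.        , 461.80890002, 241.91592143],
       [  0.        ,   0.        ,   1.        ]]), 'k1': -0.0629976654839199, 'extrinsics': array([[-7.26519031e-01, -5.09193994e-01,  4.61401750e-01,
         1.00932120e+02],
       [-6.86850564e-01,  5.18438867e-01, -5.09369653e-01,
         3.98541725e+02],
       [ 2.01593671e-02, -6.86980799e-01, -7.26395885e-01,
         6.70088586e+02],
       [ 0.00000000e+00,  0.00000000e+00,  0.00000000e+00,
         1.00000000e+00]])}
```

View pics/top0.png

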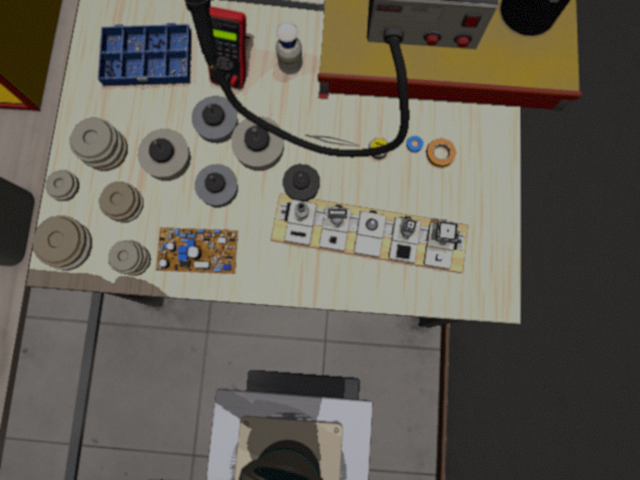

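View pics/scene0.png

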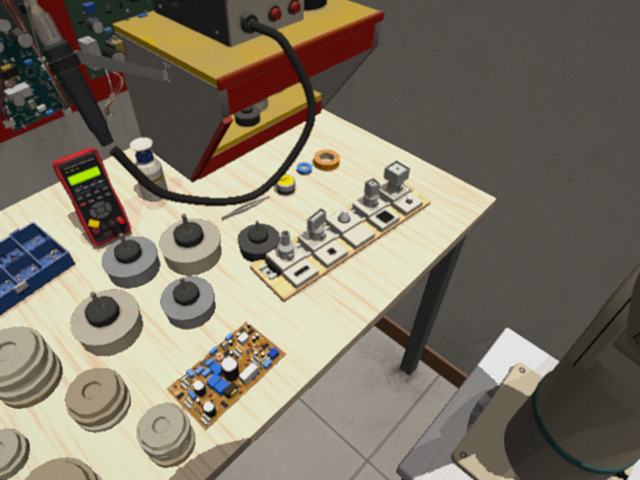

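The top view shows the rail at (270–468, 195–270). From the left, the nozzles are round, bar, empty, small square and large square. I'll enlarge it and measure.

```bash
python3 - <<'E'
from h import *
a=cv2.imread('pics/top0.png')[185:280,265:475]; b=cv2.imread('pics/scene0.png')[150:305,245:440]
a=cv2.resize(a,None,fx=3.5,fy=3.5,interpolation=cv2.INTER_CUBIC);b=cv2.resize(b,(390,260),interpolation=cv2.INTER_CUBIC)
o=np.zeros((a.shape[0]+260,a.shape[1],3),np.uint8);o[:a.shape[0]]=a;o[a.shape[0]:,:390]=b;cv2.imwrite('pics/crop1.png',o)
W=cloud('top0')
# height summary over rail
for v in range(196,272,4): print(v,[ '%d'%W[v,u,2] if W[v,u,2]==W[v,u,2] else '-' for u in range(268,472,6)])
# hose clearance
m=(W[...,0]>350)&(W[...,0]<800)&(W[...,1]<100)&(W[...,1]>-450)&(W[...,2]>90)
for x0 in range(350,800,50):
    q=W[m&(W[...,0]>=x0)&(W[...,0]<x0+50)]
    if len(q):print(x0,len(q),q.min(0),q.max(0))
E
```

```text
196 ['3', '0', '12', '14', '35', '37', '35', '38', '6', '-1', '1', '1', '1', '0', '0', '2', '-1', '-1', '3', '1', '4', '2', '4', '2', '0', '2', '-2', '0', '3', '2', '1', '0', '2', '0']
200 ['2', '6', '14', '11', '35', '34', '25', '16', '14', '13', '0', '0', '2', '1', '4', '3', '5', '4', '3', '4', '2', '3', '1', '-2', '0', '3', '2', '-1', '1', '3', '0', '0', '3', '2']
204 ['0', '-2', '23', '19', '33', '85', '87', '35', '14', '10', '13', '17', '15', '10', '0', '2', '5', '-2', '1', '2', '4', '-3', '1', '3', '1', '2', '2', '2', '4', '2', '2', '-2', '2', '0']
208 ['0', '0', '16', '29', '35', '93', '89', '35', '16', '9', '91', '36', '34', '11', '16', '16', '14', '14', '0', '0', '2', '0', '1', '2', '8', '0', '4', '1', '0', '2', '1', '3', '2', '2']
212 ['1', '0', '17', '30', '-', '66', '61', '38', '14', '21', '76', '89', '88', '81', '16', '10', '34', '20', '24', '14', '13', '13', '5', '1', '0', '0', '1', '3', '2', '-1', '0', '1', '2', '-1']
216 ['2', '0', '21', '27', '36', '56', '55', '35', '11', '17', '84', '76', '80', '80', '19', '18', '34', '39', '34', '31', '11', '12', '13', '24', '13', 
[... 2502 characters left out ...]
, '3', '1', '1', '2', '1', '0', '0', '3', '3', '1', '4', '0', '-1', '-1', '0', '2', '5', '-2', '0', '10', '14', '25', '16', '14', '2']
450 113 [ 474.11234493 -301.62135851   90.05489776] [ 499.78989702 -195.8232674    95.25845107]
500 119 [ 500.05239453 -301.3921879    90.03790452] [529.78309529  19.52086685  96.07359641]
600 1011 [ 614.51599748 -174.3644445    90.05058447] [649.98264374  40.08501628 293.8285417 ]
650 4725 [ 650.02827545 -449.98236728   90.16885044] [699.99821998  99.95484265 357.1071335 ]
700 8267 [ 700.0005666  -449.93857629  225.22814154] [749.98633897  -9.00955638 421.15778454]
750 10463 [ 750.00741998 -449.9218997   291.91091525] [799.99415669  -9.81471844 447.84730854]
```

View pics/crop1.png

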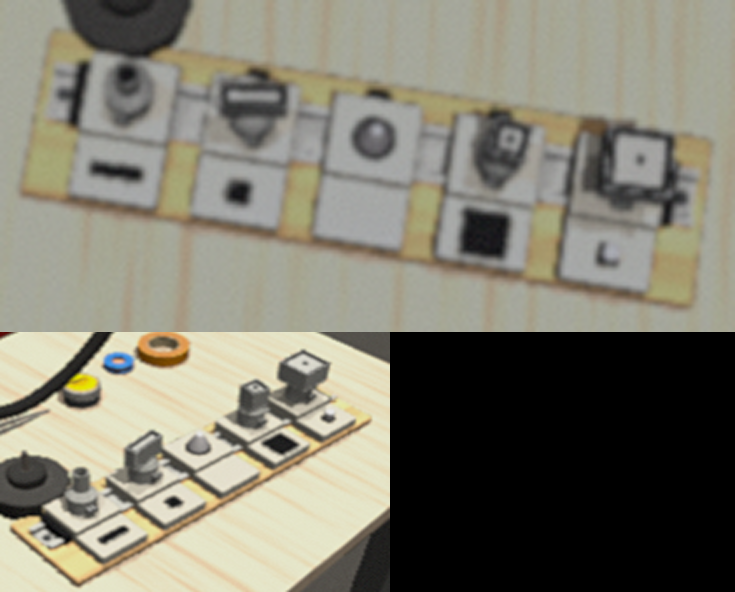

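The scene is clear. From the left the holders are H1 bar, H2 small, H3 spare, H4 large and H5 round. The nozzles standing on them are H1 round, H2 bar, H4 small and H5 large. The order of moves is round→H3, bar→H1, small→H2, large→H4, round→H5.

```bash
python3 - <<'E'
from h import *
for f in ['top0','scene0']:
    W=cloud(f); print(f)
    m=(W[...,2]>80)&(W[...,2]<100)&(W[...,0]>400)&(W[...,0]<600)&(W[...,1]<60)&(W[...,1]>-340)
    n,l,s,c=cv2.connectedComponentsWithStats(m.astype(np.uint8))
    for i in range(1,n):
        if s[i,4]>8:
            q=W[l==i]; r=cv2.minAreaRect(q[:,:2].astype(np.float32)); print(s[i,4],c[i].round(),np.median(q,0).round(1),np.round(r[0],1),np.round(r[1],1),round(r[2],1))
    # rail bounding rect z 8..45
    m=(W[...,2]>8)&(W[...,2]<45)&(W[...,0]>380)&(W[...,0]<575)&(W[...,1]<70)&(W[...,1]>-350)
    n,l,s,c=cv2.connectedComponentsWithStats(m.astype(np.uint8)); i=1+np.argmax(s[1:,4]); q=W[l==i]
    print('rail',cv2.minAreaRect(q[:,:2].astype(np.float32)))
    m=(W[...,0]>540)&(W[...,0]<700)&(W[...,1]<100)&(W[...,1]>-340)&(W[...,2]>20)
    for x0 in range(540,700,20):
        for y0 in range(-340,100,60):
            q=W[m&(W[...,0]>=x0)&(W[...,0]<x0+20)&(W[...,1]>=y0)&(W[...,1]<y0+60)]
            if len(q)>3: print((x0,y0,len(q),int(q[:,2].min()),int(q[:,2].max())),end=' ')
    print()
E
```

```text
top0
57 [301. 206.] [522.9  12.1  85.4] [522.   12.5] [15.2 14.4] 3.4
138 [337. 212.] [514.2 -61.3  87.6] [514.7 -60.6] [15.4 38.5] 3.8
123 [410. 224.] [ 500.6 -208.9   88.4] [ 501.  -208.4] [22.  23.6] 80.0
380 [447. 231.] [ 493.1 -282.1   88.9] [ 493.8 -282.3] [38.7 39.3] 86.8
rail ((502.4806213378906, -134.82345581054688), (411.6589050292969, 119.71110534667969), 84.26541137695312)
(540, -160, 5, 21, 27) (540, -100, 23, 21, 36) (540, -40, 103, 20, 43) (540, 20, 103, 21, 40) (560, -40, 173, 22, 53) (560, 20, 167, 29, 55) (580, -40, 188, 28, 84) (580, 20, 158, 30, 79) (600, -220, 12, 204, 221) (600, -160, 128, 136, 216) (600, -40, 134, 30, 54) (600, 20, 125, 32, 55) (600, 80, 10, 23, 54) (620, -220, 153, 216, 274) (620, -160, 250, 130, 266) (620, -100, 215, 88, 138) (620, -40, 77, 31, 96) (620, 20, 62, 21, 53) (620, 80, 102, 20, 55) (640, -340, 5, 21, 22) (640, -280, 10, 20, 25) (640, -220, 107, 258, 308) (640, -160, 100, 263, 313) (640, -100, 37, 92, 115) (640, -40, 210, 82, 100) (640, 20, 210, 20, 119) (640, 80, 100, 45, 121) (660, -340, 58, 20, 26) (660, -280, 46, 20, 25) (660, -
[... 841 characters left out ...]
188, 224) (600, -160, 261, 122, 216) (600, -40, 48, 30, 50) (600, 20, 119, 20, 51) (600, 80, 21, 20, 46) (620, -220, 207, 210, 273) (620, -160, 278, 122, 276) (620, -100, 307, 76, 134) (620, -40, 90, 30, 93) (620, 20, 55, 24, 48) (620, 80, 112, 20, 50) (640, -220, 74, 241, 307) (640, -160, 164, 28, 309) (640, -100, 16, 91, 101) (640, -40, 181, 76, 96) (640, 20, 279, 44, 116) (640, 80, 92, 44, 120) (660, -220, 7, 24, 313) (660, -160, 314, 20, 337) (660, 20, 145, 44, 124) (660, 80, 166, 46, 137) (680, -340, 473, 231, 310) (680, -280, 599, 20, 310) (680, -220, 466, 25, 310) (680, -160, 998, 21, 351) (680, -100, 800, 231, 310) (680, -40, 581, 213, 310) (680, 20, 46, 44, 49) (680, 80, 11, 46, 66)
```

>>> arm_command:
  deltas:
    - {"dx": 0.375,"dy": -0.621,"dz": -0.061,"yaw": -82.4,"jaw": 0.5}
    - {"dx": 0.375,"dy": -0.621,"dz": -0.061,"yaw": -82.4,"jaw": 0.5}
    - {"dx": 0.375,"dy": -0.621,"dz": -0.061,"yaw": -82.4,"jaw": 0.5}
    - {"dx": 0.375,"dy": -0.621,"dz": -0.061,"yaw": -82.4,"jaw": 0.5}
    - {"dx": 0.375,"dy": -0.621,"dz": -0.061,"yaw": -82.4,"jaw": 0.5}
    - {"dx": 0.375,"dy": -0.621,"dz": -0.061,"yaw": -82.4,"jaw": 0.5}
    - {"dx": 0.375,"dy": -0.621,"dz": -0.061,"yaw": -82.4,"jaw": 0.5}
    - {"dx": 0.375,"dy": -0.621,"dz": -0.061,"yaw": -82.4,"jaw": 0.5}
    - {"dx": 0.375,"dy": -0.621,"dz": -0.061,"yaw": -82.4,"jaw": 0.5}
    - {"dx": 0.375,"dy": -0.621,"dz": -0.061,"yaw": -82.4,"jaw": 0.5}
    - {"dx": 0.375,"dy": -0.621,"dz": -0.061,"yaw": -82.4,"jaw": 0.5}
    - {"dx": 0.375,"dy": -0.621,"dz": -0.061,"yaw": -82.4,"jaw": 0.5}
    - {"dx": 0.375,"dy": -0.621,"dz": -0.061,"yaw": -82.4,"jaw": 0.5}
    - {"dx": 0.375,"dy": -0.621,"dz": -0.061,"yaw": -82.4,"jaw": 0.5}
    - {"dx": 0.375,"dy": -0.621,"dz": -0.061,"yaw": -82.4,"jaw": 0.5}
    - {"dx": 0.375,"dy": -0.621,"dz": -0.061,"yaw": -82.4,"jaw": 0.5}
    - {"dx": 0.375,"dy": -0.621,"dz": -0.061,"yaw": -82.4,"jaw": 0.5}
    - {"dx": 0.375,"dy": -0.621,"dz": -0.061,"yaw": -82.4,"jaw": 0.5}
    - {"dx": 0.375,"dy": -0.621,"dz": -0.061,"yaw": -82.4,"jaw": 0.5}
    - {"dx": 0.375,"dy": -0.621,"dz": -0.061,"yaw": -82.4,"jaw": 0.5}

```text
clock: 2.1
eef_pos: [521.4, 13.6, 170.4]
tool_rot: [-3.141, -0.001, 1.478]
force: [0.4, 0.3, 0.5]
width: 42.4
gripper_force: 0.0
```

```bash
python3 - <<'E'
from h import *
save('wrist','w1'); W=cloud('w1')
m=(W[...,2]>80)&(W[...,2]<98)
n,l,s,c=cv2.connectedComponentsWithStats(m.astype(np.uint8))
for i in range(1,n):
    if s[i,4]>80:
        q=W[l==i]; print(s[i,4],c[i].round(),np.median(q,0).round(1),[np.round(t,1) for t in cv2.minAreaRect(q[:,:2].astype(np.float32))])
print(read_state())
E
```

```text
353 [569.  40.] [666.5 118.1  89.4] [array([667.6, 118.6]), array([5.8, 9. ]), np.float64(16.5)]
3977 [521. 265.] [645.3  -9.5  91.1] [array([649.1,  -5.2]), array([111.5,  18.1]), np.float64(77.7)]
575 [322. 248.] [522.1  11.3  83.1] [array([522.3,  12.5]), array([15.5, 15.5]), np.float64(59.7)]
1007 [321. 352.] [514.9 -59.5  87.7] [array([515. , -61.2]), array([14.2, 40.6]), np.float64(3.6)]
{'clock': 2.15, 'qpos': array([-0.33367659,  0.55767338,  0.37869075,  1.94514302, -0.31099578,
        0.69534162,  0.1405306 ]), 'qd': array([ 0.00458886,  0.00160978,  0.00429066, -0.00207128, -0.00057061,
       -0.00044012,  0.00068233]), 'tau': array([-2.93373116e-03, -4.53592873e+01,  4.77007046e+00, -1.40493447e+01,
        5.98864717e-03,  5.78219304e-03, -1.29623197e-03]), 'eef_pos': array([521.49193263,  13.32940261, 170.41199546]), 'tool_rot': array([-3.14150170e+00, -3.90568998e-04,  1.47743248e+00]), 'force': array([-0.32950174, -0.16868214,  1.01631271]), 'torque': array([ 0.04724808, -0.08857181,  0.00035463]), 'gripper_force': 0.0, 'width': 42.7104348720204}
```

View pics/w1.png

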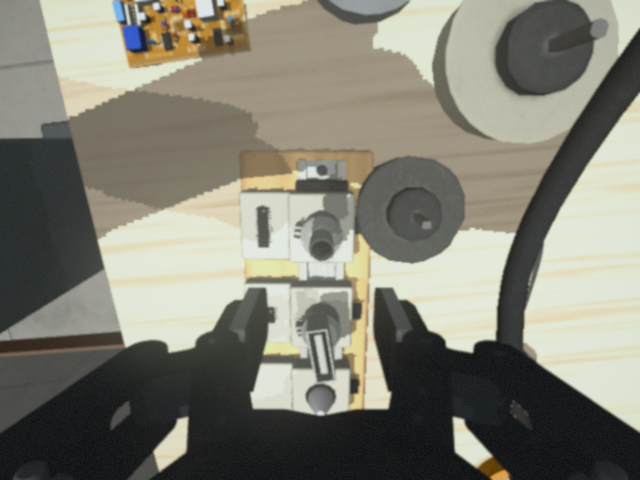

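The wrist view shows the round nozzle at (322,240) and the bar at (320,350), agreeing with the other cameras within 1 mm. The spool at (412,210) clears the right finger. Descend and grip.

>>> arm_command:
  deltas:
    - {"dz": -0.04,"jaw": 0.5}
    - {"dz": -0.075,"jaw": 0.5}
    - {"dz": -0.095,"jaw": 0.5}
    - {"dz": -0.103,"jaw": 0.5}
    - {"dz": -0.103,"jaw": 0.5}
    - {"dz": -0.103,"jaw": 0}
    - {"dz": -0.103,"jaw": 0}
    - {"dz": -0.103,"jaw": 0}
    - {"dz": -0.103,"jaw": 0}
    - {"dz": -0.103,"jaw": 0}
    - {"dz": -0.103,"jaw": 0}
    - {"dz": -0.103,"jaw": 0}

```text
invalid input at $.deltas[0]: expected keys dx, dy, dz, yaw, jaw
```

>>> arm_command:
  deltas:
    - {"dx": 0,"dy": 0,"dz": -0.04,"yaw": 0,"jaw": 0.5}
    - {"dx": 0,"dy": 0,"dz": -0.075,"yaw": 0,"jaw": 0.5}
    - {"dx": 0,"dy": 0,"dz": -0.095,"yaw": 0,"jaw": 0.5}
    - {"dx": 0,"dy": 0,"dz": -0.103,"yaw": 0,"jaw": 0.5}
    - {"dx": 0,"dy": 0,"dz": -0.103,"yaw": 0,"jaw": 0.5}
    - {"dx": 0,"dy": 0,"dz": -0.103,"yaw": 0,"jaw": 0}
    - {"dx": 0,"dy": 0,"dz": -0.103,"yaw": 0,"jaw": 0}
    - {"dx": 0,"dy": 0,"dz": -0.103,"yaw": 0,"jaw": 0}
    - {"dx": 0,"dy": 0,"dz": -0.103,"yaw": 0,"jaw": 0}
    - {"dx": 0,"dy": 0,"dz": -0.103,"yaw": 0,"jaw": 0}
    - {"dx": 0,"dy": 0,"dz": -0.103,"yaw": 0,"jaw": 0}

```text
clock: 3.25
eef_pos: [522.7, 12.3, 68.5]
tool_rot: [3.139, -0.001, 1.476]
force: [-1.3, 0.8, 6.7]
width: 14.0
gripper_force: 58.6
```

>>> arm_command:
  deltas:
    - {"dx": 0,"dy": 0,"dz": 0.02,"yaw": 0,"jaw": 0}
    - {"dx": 0,"dy": 0,"dz": 0.045,"yaw": 0,"jaw": 0}
    - {"dx": 0,"dy": 0,"dz": 0.075,"yaw": 0,"jaw": 0}
    - {"dx": 0,"dy": 0,"dz": 0.08,"yaw": 0,"jaw": 0}
    - {"dx": -0.003,"dy": -0.03,"dz": 0.08,"yaw": 0,"jaw": 0}
    - {"dx": -0.007,"dy": -0.075,"dz": 0.08,"yaw": 0,"jaw": 0}
    - {"dx": -0.011,"dy": -0.12,"dz": 0.08,"yaw": 0,"jaw": 0}
    - {"dx": -0.014,"dy": -0.147,"dz": 0.08,"yaw": 0,"jaw": 0}
    - {"dx": -0.014,"dy": -0.147,"dz": 0.08,"yaw": 0,"jaw": 0}
    - {"dx": -0.014,"dy": -0.147,"dz": 0.08,"yaw": 0,"jaw": 0}
    - {"dx": -0.014,"dy": -0.147,"dz": 0.08,"yaw": 0,"jaw": 0}

```text
clock: 4.35
eef_pos: [507.8, -133.0, 146.9]
tool_rot: [-3.141, -0.001, 1.478]
force: [-0.5, -0.3, -0.2]
width: 13.7
gripper_force: 58.5
```

```bash
python3 - <<'E'
from h import *
save('scene','s1'); save('wrist','w2')
a=cv2.imread('pics/s1.png')[130:310,240:440];b=cv2.imread('pics/w2.png')
cv2.imwrite('pics/c2.png',np.hstack([cv2.resize(a,(400,360)),cv2.resize(b,(400,360))]))
E
```

```text
(no output)
```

View pics/c2.png

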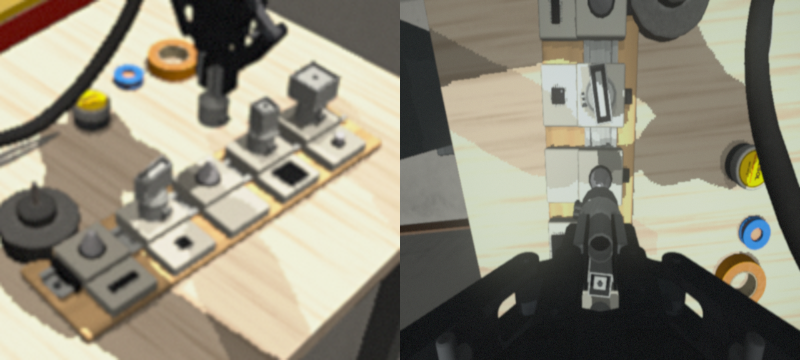

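The nozzle hangs upright in the fingers above the spare spigot (left half, 213,100). Lower and release.

>>> arm_command:
  deltas:
    - {"dx": 0,"dy": 0,"dz": -0.03,"yaw": 0,"jaw": 0}
    - {"dx": 0,"dy": 0,"dz": -0.045,"yaw": 0,"jaw": 0}
    - {"dx": 0,"dy": 0,"dz": -0.055,"yaw": 0,"jaw": 0}
    - {"dx": 0,"dy": 0,"dz": -0.063,"yaw": 0,"jaw": 0}
    - {"dx": 0,"dy": 0,"dz": -0.07,"yaw": 0,"jaw": 0}
    - {"dx": 0,"dy": 0,"dz": -0.075,"yaw": 0,"jaw": 0}
    - {"dx": 0,"dy": 0,"dz": -0.079,"yaw": 0,"jaw": 0}
    - {"dx": 0,"dy": 0,"dz": -0.08,"yaw": 0,"jaw": 0}
    - {"dx": 0,"dy": 0,"dz": -0.08,"yaw": 0,"jaw": 0}

```text
clock: 5.35
eef_pos: [508.1, -134.9, 68.5]
tool_rot: [3.14, -0.001, 1.475]
force: [-2.5, 0.2, 8.7]
width: 14.0
gripper_force: 59.8
```

>>> arm_command:
  deltas:
    - {"dx": 0,"dy": 0,"dz": 0,"yaw": 0,"jaw": 0.5}
    - {"dx": 0,"dy": 0,"dz": 0,"yaw": 0,"jaw": 0.5}
    - {"dx": 0,"dy": 0,"dz": 0,"yaw": 0,"jaw": 0.5}
    - {"dx": 0,"dy": 0,"dz": 0.02,"yaw": 0,"jaw": 0.5}
    - {"dx": 0,"dy": 0,"dz": 0.06,"yaw": 0,"jaw": 0.5}
    - {"dx": 0,"dy": 0,"dz": 0.08,"yaw": 0,"jaw": 0.5}
    - {"dx": 0.003,"dy": 0.03,"dz": 0.08,"yaw": 5,"jaw": 0.5}
    - {"dx": 0.007,"dy": 0.073,"dz": 0.08,"yaw": 9,"jaw": 0.5}
    - {"dx": 0.007,"dy": 0.073,"dz": 0.08,"yaw": 9,"jaw": 0.5}
    - {"dx": 0.007,"dy": 0.073,"dz": 0.06,"yaw": 9,"jaw": 0.5}
    - {"dx": 0.007,"dy": 0.073,"dz": 0.03,"yaw": 9,"jaw": 0.5}
    - {"dx": 0.007,"dy": 0.073,"dz": 0.01,"yaw": 9,"jaw": 0.5}
    - {"dx": 0.007,"dy": 0.073,"dz": 0,"yaw": 9,"jaw": 0.5}
    - {"dx": 0.007,"dy": 0.073,"dz": 0,"yaw": 9,"jaw": 0.5}
    - {"dx": 0.007,"dy": 0.073,"dz": 0,"yaw": 9,"jaw": 0}
    - {"dx": 0.007,"dy": 0.073,"dz": 0,"yaw": 9,"jaw": 0}
    - {"dx": 0.007,"dy": 0.073,"dz": 0,"yaw": 9,"jaw": 0}
    - {"dx": 0.007,"dy": 0.073,"dz": 0,"yaw": 9,"jaw": 0}
    - {"dx": 0.007,"dy": 0.073,"dz": 0,"yaw": 9,"jaw": 0}
    - {"dx": 0.007,"dy": 0.073,"dz": 0,"yaw": 9,"jaw": 0}

```text
clock: 7.35
eef_pos: [515.6, -62.0, 68.3]
tool_rot: [3.14, 0.0, 1.633]
force: [-1.7, -0.8, 7.1]
width: 12.4
gripper_force: 60.3
```

>>> arm_command:
  deltas:
    - {"dx": 0,"dy": 0,"dz": 0.02,"yaw": 0,"jaw": 0}
    - {"dx": 0,"dy": 0,"dz": 0.05,"yaw": 0,"jaw": 0}
    - {"dx": 0,"dy": 0,"dz": 0.08,"yaw": 0,"jaw": 0}
    - {"dx": 0.003,"dy": 0.03,"dz": 0.08,"yaw": -5,"jaw": 0}
    - {"dx": 0.006,"dy": 0.06,"dz": 0.08,"yaw": -9,"jaw": 0}
    - {"dx": 0.007,"dy": 0.0735,"dz": 0.08,"yaw": -9,"jaw": 0}
    - {"dx": 0.007,"dy": 0.0735,"dz": 0.08,"yaw": -9,"jaw": 0}
    - {"dx": 0.007,"dy": 0.0735,"dz": 0.08,"yaw": -9,"jaw": 0}
    - {"dx": 0.007,"dy": 0.0735,"dz": 0.05,"yaw": -9,"jaw": 0}
    - {"dx": 0.007,"dy": 0.0735,"dz": 0.035,"yaw": -9,"jaw": 0}
    - {"dx": 0.007,"dy": 0.0735,"dz": 0.025,"yaw": -9,"jaw": 0}
    - {"dx": 0.007,"dy": 0.0735,"dz": 0.017,"yaw": -9,"jaw": 0}
    - {"dx": 0.007,"dy": 0.0735,"dz": 0.01,"yaw": -9,"jaw": 0}
    - {"dx": 0.007,"dy": 0.0735,"dz": 0.004,"yaw": -9,"jaw": 0}
    - {"dx": 0.007,"dy": 0.0735,"dz": 0,"yaw": -9,"jaw": 0}
    - {"dx": 0.007,"dy": 0.0735,"dz": 0,"yaw": -9,"jaw": 0}

```text
clock: 8.95
eef_pos: [522.0, 11.5, 68.3]
tool_rot: [3.141, -0.001, 1.475]
force: [-1.6, -0.3, 7.0]
width: 12.9
gripper_force: 60.7
```

>>> arm_command:
  deltas:
    - {"dx": 0,"dy": 0,"dz": 0,"yaw": 0,"jaw": 0.5}
    - {"dx": 0,"dy": 0,"dz": 0,"yaw": 0,"jaw": 0.5}
    - {"dx": 0,"dy": 0,"dz": 0,"yaw": 0,"jaw": 0.5}
    - {"dx": 0,"dy": 0,"dz": 0.02,"yaw": 0,"jaw": 0.5}
    - {"dx": 0,"dy": 0,"dz": 0.06,"yaw": 0,"jaw": 0.5}
    - {"dx": 0,"dy": 0,"dz": 0.09,"yaw": 0,"jaw": 0.55}
    - {"dx": -0.004,"dy": -0.04,"dz": 0.09,"yaw": 0,"jaw": 0.55}
    - {"dx": -0.009,"dy": -0.09,"dz": 0.09,"yaw": 0,"jaw": 0.55}
    - {"dx": -0.014,"dy": -0.14,"dz": 0.09,"yaw": -2,"jaw": 0.55}
    - {"dx": -0.019,"dy": -0.19,"dz": 0.09,"yaw": -4.5,"jaw": 0.55}
    - {"dx": -0.021,"dy": -0.22,"dz": 0.09,"yaw": -4.5,"jaw": 0.55}
    - {"dx": -0.021,"dy": -0.22,"dz": 0.09,"yaw": -4.5,"jaw": 0.55}
    - {"dx": -0.021,"dy": -0.22,"dz": 0.09,"yaw": -4.5,"jaw": 0.55}
    - {"dx": -0.021,"dy": -0.22,"dz": 0.09,"yaw": -4.5,"jaw": 0.55}

```text
clock: 10.35
eef_pos: [500.9, -206.6, 157.0]
tool_rot: [-3.141, -0.001, 1.399]
force: [-0.1, -0.0, -0.4]
width: 46.8
gripper_force: 0.0
```

```bash
python3 - <<'E'
from h import *
save('wrist','w3'); save('scene','s3'); W=cloud('w3')
m=(W[...,2]>80)&(W[...,2]<98)
n,l,s,c=cv2.connectedComponentsWithStats(m.astype(np.uint8))
for i in range(1,n):
    if s[i,4]>80:
        q=W[l==i]; print(s[i,4],c[i].round(),np.median(q,0).round(1),[np.round(t,1) for t in cv2.minAreaRect(q[:,:2].astype(np.float32))])
a=cv2.imread('pics/s3.png')[130:310,240:440];b=cv2.imread('pics/w3.png')
cv2.imwrite('pics/c3.png',np.hstack([cv2.resize(a,(400,360)),cv2.resize(b,(400,360))]))
E
```

```text
679 [310. 125.] [ 507.7 -133.9   81.8] [array([ 507.8, -134.3]), array([15.4, 15.4]), np.float64(58.7)]
1165 [320. 256.] [ 500.8 -207.5   88.2] [array([ 500.9, -208.2]), array([22.6, 21.9]), np.float64(78.7)]
3236 [328. 365.] [ 493.3 -279.7   88.1] [array([ 493.6, -281.7]), array([39.3, 38.2]), np.float64(86.7)]
```

View pics/c3.png

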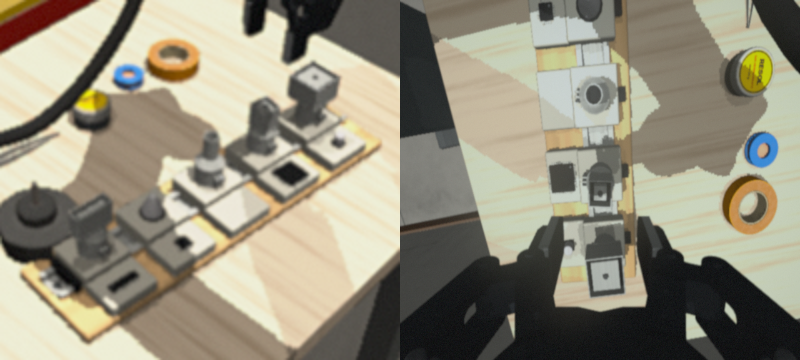

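Bar stands on H1 and round on H3 (left half, 90,230 and 210,165). Take the small square to H2.

>>> arm_command:
  deltas:
    - {"dx": 0,"dy": 0,"dz": -0.04,"yaw": -1,"jaw": 0.55}
    - {"dx": 0,"dy": 0,"dz": -0.07,"yaw": -1,"jaw": 0.55}
    - {"dx": 0,"dy": 0,"dz": -0.085,"yaw": -1,"jaw": 0.55}
    - {"dx": 0,"dy": 0,"dz": -0.09,"yaw": -1,"jaw": 0.55}
    - {"dx": 0,"dy": 0,"dz": -0.09,"yaw": -1,"jaw": 0.55}
    - {"dx": 0,"dy": 0,"dz": -0.09,"yaw": -1,"jaw": 0}
    - {"dx": 0,"dy": 0,"dz": -0.09,"yaw": -1,"jaw": 0}
    - {"dx": 0,"dy": 0,"dz": -0.09,"yaw": -1,"jaw": 0}
    - {"dx": 0,"dy": 0,"dz": -0.09,"yaw": -1,"jaw": 0}
    - {"dx": 0,"dy": 0,"dz": -0.09,"yaw": -1,"jaw": 0}
    - {"dx": 0,"dy": 0,"dz": -0.09,"yaw": -1,"jaw": 0}

```text
clock: 11.55
eef_pos: [501.6, -208.4, 68.4]
tool_rot: [3.139, -0.0, 1.38]
force: [-1.7, 1.0, 6.3]
width: 20.6
gripper_force: 60.4
```

>>> arm_command:
  deltas:
    - {"dx": 0,"dy": 0,"dz": 0.02,"yaw": 0,"jaw": 0}
    - {"dx": 0,"dy": 0,"dz": 0.05,"yaw": 0,"jaw": 0}
    - {"dx": 0,"dy": 0,"dz": 0.08,"yaw": 0,"jaw": 0}
    - {"dx": 0,"dy": 0,"dz": 0.08,"yaw": 0,"jaw": 0}
    - {"dx": 0.004,"dy": 0.04,"dz": 0.08,"yaw": 3,"jaw": 0}
    - {"dx": 0.008,"dy": 0.085,"dz": 0.08,"yaw": 5.5,"jaw": 0}
    - {"dx": 0.012,"dy": 0.125,"dz": 0.08,"yaw": 5.5,"jaw": 0}
    - {"dx": 0.014,"dy": 0.147,"dz": 0.08,"yaw": 5.5,"jaw": 0}
    - {"dx": 0.014,"dy": 0.147,"dz": 0.08,"yaw": 5.5,"jaw": 0}
    - {"dx": 0.014,"dy": 0.147,"dz": 0.08,"yaw": 5.5,"jaw": 0}
    - {"dx": 0.014,"dy": 0.147,"dz": 0.05,"yaw": 5.5,"jaw": 0}
    - {"dx": 0.014,"dy": 0.147,"dz": 0.035,"yaw": 5.5,"jaw": 0}
    - {"dx": 0.014,"dy": 0.147,"dz": 0.025,"yaw": 5.5,"jaw": 0}
    - {"dx": 0.014,"dy": 0.147,"dz": 0.017,"yaw": 5.5,"jaw": 0}
    - {"dx": 0.014,"dy": 0.147,"dz": 0.01,"yaw": 5.5,"jaw": 0}
    - {"dx": 0.014,"dy": 0.147,"dz": 0.004,"yaw": 5.5,"jaw": 0}
    - {"dx": 0.014,"dy": 0.147,"dz": 0,"yaw": 5.5,"jaw": 0}
    - {"dx": 0.014,"dy": 0.147,"dz": 0,"yaw": 5.5,"jaw": 0}

```text
clock: 13.35
eef_pos: [514.9, -61.5, 68.4]
tool_rot: [3.141, -0.001, 1.475]
force: [-1.8, -0.3, 8.8]
width: 20.5
gripper_force: 60.8
```

>>> arm_command:
  deltas:
    - {"dx": 0,"dy": 0,"dz": 0,"yaw": 0,"jaw": 0.6}
    - {"dx": 0,"dy": 0,"dz": 0,"yaw": 0,"jaw": 0.6}
    - {"dx": 0,"dy": 0,"dz": 0,"yaw": 0,"jaw": 0.6}
    - {"dx": 0,"dy": 0,"dz": 0.02,"yaw": 0,"jaw": 0.6}
    - {"dx": 0,"dy": 0,"dz": 0.06,"yaw": 0,"jaw": 0.6}
    - {"dx": 0,"dy": 0,"dz": 0.09,"yaw": 0,"jaw": 0.85}
    - {"dx": -0.004,"dy": -0.04,"dz": 0.09,"yaw": 0,"jaw": 0.85}
    - {"dx": -0.009,"dy": -0.09,"dz": 0.09,"yaw": 0,"jaw": 0.85}
    - {"dx": -0.014,"dy": -0.14,"dz": 0.09,"yaw": 1,"jaw": 0.85}
    - {"dx": -0.019,"dy": -0.19,"dz": 0.09,"yaw": 2,"jaw": 0.85}
    - {"dx": -0.021,"dy": -0.22,"dz": 0.09,"yaw": 2,"jaw": 0.85}
    - {"dx": -0.021,"dy": -0.22,"dz": 0.09,"yaw": 2,"jaw": 0.85}
    - {"dx": -0.021,"dy": -0.22,"dz": 0.09,"yaw": 2,"jaw": 0.85}
    - {"dx": -0.021,"dy": -0.22,"dz": 0.05,"yaw": 2,"jaw": 0.85}
    - {"dx": -0.021,"dy": -0.22,"dz": 0.02,"yaw": 2,"jaw": 0.85}
    - {"dx": -0.021,"dy": -0.22,"dz": 0.003,"yaw": 2,"jaw": 0.85}
    - {"dx": -0.021,"dy": -0.22,"dz": -0.003,"yaw": 2,"jaw": 0.85}
    - {"dx": -0.021,"dy": -0.22,"dz": -0.003,"yaw": 2,"jaw": 0.85}
    - {"dx": -0.021,"dy": -0.22,"dz": -0.003,"yaw": 2,"jaw": 0}
    - {"dx": -0.021,"dy": -0.22,"dz": -0.003,"yaw": 2,"jaw": 0}

```text
clock: 15.35
eef_pos: [494.7, -281.3, 65.5]
tool_rot: [3.14, 0.001, 1.511]
force: [-0.3, 0.4, -0.3]
width: 44.5
gripper_force: 0.0
```

>>> arm_command:
  deltas:
    - {"dx": 0,"dy": 0,"dz": 0,"yaw": 0,"jaw": 0}
    - {"dx": 0,"dy": 0,"dz": 0,"yaw": 0,"jaw": 0}
    - {"dx": 0,"dy": 0,"dz": 0,"yaw": 0,"jaw": 0}
    - {"dx": 0,"dy": 0,"dz": 0,"yaw": 0,"jaw": 0}

```text
clock: 15.75
eef_pos: [494.5, -281.5, 65.6]
tool_rot: [3.14, 0.0, 1.51]
force: [-0.7, 1.2, 6.3]
width: 37.0
gripper_force: 59.7
```

Gripped. Move the large square to H4.

>>> arm_command:
  deltas:
    - {"dx": 0,"dy": 0,"dz": 0.02,"yaw": 0,"jaw": 0}
    - {"dx": 0,"dy": 0,"dz": 0.05,"yaw": 0,"jaw": 0}
    - {"dx": 0,"dy": 0,"dz": 0.08,"yaw": 0,"jaw": 0}
    - {"dx": 0.003,"dy": 0.03,"dz": 0.08,"yaw": -2,"jaw": 0}
    - {"dx": 0.006,"dy": 0.06,"dz": 0.08,"yaw": -2,"jaw": 0}
    - {"dx": 0.007,"dy": 0.0735,"dz": 0.08,"yaw": -2,"jaw": 0}
    - {"dx": 0.007,"dy": 0.0735,"dz": 0.08,"yaw": -2,"jaw": 0}
    - {"dx": 0.007,"dy": 0.0735,"dz": 0.08,"yaw": -2,"jaw": 0}
    - {"dx": 0.007,"dy": 0.0735,"dz": 0.05,"yaw": -2,"jaw": 0}
    - {"dx": 0.007,"dy": 0.0735,"dz": 0.035,"yaw": -2,"jaw": 0}
    - {"dx": 0.007,"dy": 0.0735,"dz": 0.025,"yaw": -2,"jaw": 0}
    - {"dx": 0.007,"dy": 0.0735,"dz": 0.017,"yaw": -2,"jaw": 0}
    - {"dx": 0.007,"dy": 0.0735,"dz": 0.01,"yaw": -2,"jaw": 0}
    - {"dx": 0.007,"dy": 0.0735,"dz": 0.004,"yaw": -2,"jaw": 0}
    - {"dx": 0.007,"dy": 0.0735,"dz": 0,"yaw": -2,"jaw": 0}
    - {"dx": 0.007,"dy": 0.0735,"dz": 0,"yaw": -2,"jaw": 0}

```text
clock: 17.35
eef_pos: [500.9, -208.1, 65.6]
tool_rot: [3.141, -0.0, 1.475]
force: [-2.8, 0.7, 9.3]
width: 37.0
gripper_force: 61.9
```

>>> arm_command:
  deltas:
    - {"dx": 0,"dy": 0,"dz": 0,"yaw": 0,"jaw": 0.85}
    - {"dx": 0,"dy": 0,"dz": 0,"yaw": 0,"jaw": 0.85}
    - {"dx": 0,"dy": 0,"dz": 0,"yaw": 0,"jaw": 0.85}
    - {"dx": 0,"dy": 0,"dz": 0.02,"yaw": 0,"jaw": 0.85}
    - {"dx": 0,"dy": 0,"dz": 0.06,"yaw": 0,"jaw": 0.85}
    - {"dx": 0,"dy": 0,"dz": 0.09,"yaw": 0,"jaw": 0.7}
    - {"dx": 0.003,"dy": 0.03,"dz": 0.09,"yaw": 0,"jaw": 0.5}
    - {"dx": 0.007,"dy": 0.0735,"dz": 0.09,"yaw": 0,"jaw": 0.5}
    - {"dx": 0.007,"dy": 0.0735,"dz": 0.09,"yaw": 0,"jaw": 0.5}
    - {"dx": 0.007,"dy": 0.0735,"dz": 0.08,"yaw": 0,"jaw": 0.5}
    - {"dx": 0.007,"dy": 0.0735,"dz": 0.04,"yaw": 0,"jaw": 0.5}
    - {"dx": 0.007,"dy": 0.0735,"dz": 0.015,"yaw": 0,"jaw": 0.5}
    - {"dx": 0.007,"dy": 0.0735,"dz": 0.003,"yaw": 0,"jaw": 0.5}
    - {"dx": 0.007,"dy": 0.0735,"dz": 0.003,"yaw": 0,"jaw": 0.5}
    - {"dx": 0.007,"dy": 0.0735,"dz": 0.003,"yaw": 0,"jaw": 0}
    - {"dx": 0.007,"dy": 0.0735,"dz": 0.003,"yaw": 0,"jaw": 0}
    - {"dx": 0.007,"dy": 0.0735,"dz": 0.003,"yaw": 0,"jaw": 0}
    - {"dx": 0.007,"dy": 0.0735,"dz": 0.003,"yaw": 0,"jaw": 0}
    - {"dx": 0.007,"dy": 0.0735,"dz": 0.003,"yaw": 0,"jaw": 0}
    - {"dx": 0.007,"dy": 0.0735,"dz": 0.003,"yaw": 0,"jaw": 0}

```text
clock: 19.35
eef_pos: [508.6, -134.7, 68.3]
tool_rot: [3.139, 0.0, 1.476]
force: [-0.3, -1.1, 6.1]
width: 13.8
gripper_force: 58.8
```

>>> arm_command:
  deltas:
    - {"dx": 0,"dy": 0,"dz": 0.02,"yaw": 0,"jaw": 0}
    - {"dx": 0,"dy": 0,"dz": 0.05,"yaw": 0,"jaw": 0}
    - {"dx": 0,"dy": 0,"dz": 0.08,"yaw": 0,"jaw": 0}
    - {"dx": 0,"dy": 0,"dz": 0.08,"yaw": 0,"jaw": 0}
    - {"dx": -0.004,"dy": -0.04,"dz": 0.08,"yaw": 0,"jaw": 0}
    - {"dx": -0.008,"dy": -0.085,"dz": 0.08,"yaw": 0,"jaw": 0}
    - {"dx": -0.012,"dy": -0.125,"dz": 0.08,"yaw": 0,"jaw": 0}
    - {"dx": -0.014,"dy": -0.147,"dz": 0.08,"yaw": 0,"jaw": 0}
    - {"dx": -0.014,"dy": -0.147,"dz": 0.08,"yaw": 0,"jaw": 0}
    - {"dx": -0.014,"dy": -0.147,"dz": 0.08,"yaw": 0,"jaw": 0}
    - {"dx": -0.014,"dy": -0.147,"dz": 0.05,"yaw": 0,"jaw": 0}
    - {"dx": -0.014,"dy": -0.147,"dz": 0.035,"yaw": 0,"jaw": 0}
    - {"dx": -0.014,"dy": -0.147,"dz": 0.025,"yaw": 0,"jaw": 0}
    - {"dx": -0.014,"dy": -0.147,"dz": 0.017,"yaw": 0,"jaw": 0}
    - {"dx": -0.014,"dy": -0.147,"dz": 0.01,"yaw": 0,"jaw": 0}
    - {"dx": -0.014,"dy": -0.147,"dz": 0.004,"yaw": 0,"jaw": 0}
    - {"dx": -0.014,"dy": -0.147,"dz": 0,"yaw": 0,"jaw": 0}
    - {"dx": -0.014,"dy": -0.147,"dz": 0,"yaw": 0,"jaw": 0}

```text
clock: 21.15
eef_pos: [494.0, -281.3, 68.3]
tool_rot: [3.141, -0.0, 1.475]
force: [-1.1, 0.8, 6.0]
width: 13.6
gripper_force: 59.6
```

>>> arm_command:
  deltas:
    - {"dx": 0,"dy": 0,"dz": 0,"yaw": 0,"jaw": 0.5}
    - {"dx": 0,"dy": 0,"dz": 0,"yaw": 0,"jaw": 0.5}
    - {"dx": 0,"dy": 0,"dz": 0,"yaw": 0,"jaw": 0.5}
    - {"dx": 0,"dy": 0,"dz": 0.02,"yaw": 0,"jaw": 0.5}
    - {"dx": 0,"dy": 0,"dz": 0.06,"yaw": 0,"jaw": 0.5}
    - {"dx": 0,"dy": 0,"dz": 0.1,"yaw": 0,"jaw": 0.5}
    - {"dx": -0.04,"dy": 0,"dz": 0.14,"yaw": 0,"jaw": 0.5}
    - {"dx": -0.07,"dy": 0,"dz": 0.15,"yaw": 0,"jaw": 0.5}
    - {"dx": -0.07,"dy": 0,"dz": 0.15,"yaw": 0,"jaw": 0.5}
    - {"dx": -0.07,"dy": 0,"dz": 0.15,"yaw": 0,"jaw": 0.5}

```text
clock: 22.15
eef_pos: [423.9, -281.4, 217.9]
tool_rot: [3.14, 0.0, 1.475]
force: [-0.2, -0.2, 0.1]
width: 42.8
gripper_force: 0.0
```

```bash
python3 - <<'E'
from h import *
save('scene','s4'); save('top','t4')
for f in ['t4','s4']:
    W=cloud(f); m=(W[...,2]>78)&(W[...,2]<100)&(W[...,0]>400)&(W[...,0]<560)&(W[...,1]<60)&(W[...,1]>-340)
    n,l,s,c=cv2.connectedComponentsWithStats(m.astype(np.uint8))
    for i in range(1,n):
        if s[i,4]>8:
            q=W[l==i]; r=cv2.minAreaRect(q[:,:2].astype(np.float32)); print(s[i,4],np.percentile(q[:,2],[50,95]).round(1),np.round(r[0],1),np.round(r[1],1),round(r[2],1))
a=cv2.imread('pics/s4.png')[130:310,240:440];b=cv2.imread('pics/t4.png')[185:280,265:475]
cv2.imwrite('pics/c4.png',np.hstack([cv2.resize(a,(400,360)),cv2.resize(b,(400,360))]))
E
```

```text
161 [88.  93.6] [521.8  12.3] [40.3 15.2] 84.3
131 [87.3 93. ] [514.9 -61.9] [21.7 22.9] 83.4
338 [89.  93.6] [ 500.3 -208.4] [38.4 39.2] 85.0
60 [84.6 89.6] [ 492.6 -281.5] [14.8 17.9] 8.1
330 [85.7 88.4] [ 499.5 -209. ] [41.2 40.1] 84.6
172 [85.9 89.6] [513.3 -64. ] [23.4 24.6] 83.6
223 [85.8 89.8] [521.5  10.4] [40.9 16.9] 82.3
```

View pics/c4.png

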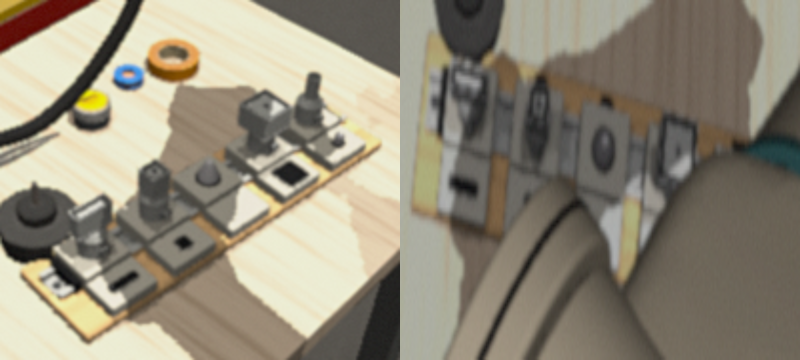

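All four nozzles look right: bar (90,225), small (153,190), large (262,120), round (313,95). I'll check the round one more closely, because the scene depth missed it.

```bash
python3 - <<'E'
from h import *
for f in ['s4','t4']:
    W=cloud(f); m=(abs(W[...,0]-494)<35)&(abs(W[...,1]+282)<35)
    for z in range(34,98,6):
        q=W[m&(W[...,2]>=z)&(W[...,2]<z+6)]
        if len(q): print(f,z,len(q),np.median(q,0).round(1))
save('wrist','w5'); a=cv2.imread('pics/s4.png')[145:235,345:435]; b=cv2.imread('pics/w5.png')
cv2.imwrite('pics/c5.png',np.hstack([cv2.resize(a,(380,380),interpolation=cv2.INTER_CUBIC),cv2.resize(b,(400,380))]))
E
```

```text
s4 34 36 [ 487.4 -269.8   35.6]
s4 40 39 [ 484.4 -271.4   43.2]
s4 46 32 [ 482.5 -272.2   49.2]
s4 52 45 [ 487.3 -271.    55.9]
s4 58 48 [ 488.1 -274.4   60.3]
s4 64 17 [ 490.5 -276.3   66.5]
s4 70 18 [ 489.1 -275.8   72.8]
s4 76 23 [ 492.  -275.8   79.2]
s4 82 32 [ 492.1 -279.1   84.8]
s4 88 12 [ 494.1 -282.    89.1]
t4 34 12 [ 518.4 -264.7   35.3]
```

View pics/c5.png

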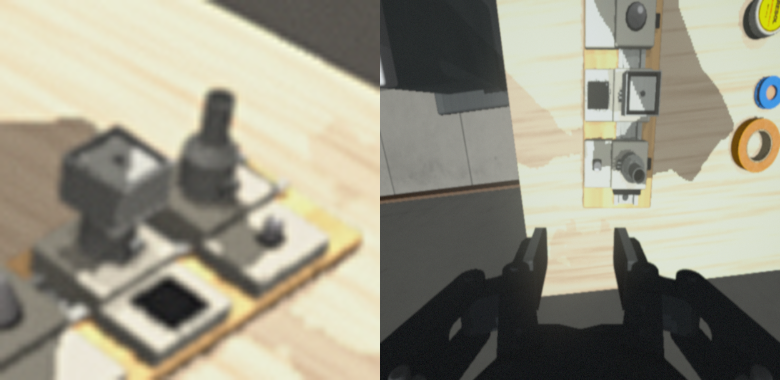

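The round nozzle stands upright and fully down, with its mouth at about (494, −282, 90). Hand in.

```bash
python3 -c "from cell import *; print(finish_job())"
```

```text
the job is handed in; nothing more can be done
None
```

All four nozzles are on their matching holders, the spare holder is empty, and the job was handed in at about 22 s of the 106 s allowed; the final pictures showed every nozzle upright and fully down, but the hand-in gave no verdict.

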